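# Swing out the bench hook and hang up the dip cup

## Robot

A 6-joint arm with a two-finger parallel gripper is mounted at the origin on the work surface. World frame = base frame: x ahead of the robot, y to its left, z up, the work surface at z = 0. Lengths are in m, angles in degrees, forces in N, time in s.
With the tool pointing down it reaches from about 0.25 to 0.725 m from the base axis. Payload 9.7 kg.
Tool frame: the origin (TCP) lies midway between the tips of the shut fingers; the grasp point (between the pads) lies 19 mm behind it; z points along the fingers, y is the line along which they close (so a half turn about z gives the same grasp; the last joint's range is limited). The gripper opens to 85 mm and grips with 20 to 120 N. Pads are 22 mm wide; open, the fingers measure 114 mm over their backs; the gripper's body (76 mm by 85 mm) begins 54 mm behind the grasp point. The pads swing forward as they close: fully open they stand 13 mm farther back than shut.
Start: joints at [-71.391, 4.979, 10.078, 95.1, 0, 90], TCP at [0.176, -0.521, 0.231] pointing down, gripper open.
Joint ranges: [-179.16, 179.16], [-48.56, 103.87], [-65.8, 70.77], [-126.05, 130.52], [-82.76, 87.17], [-180, 180]. Speed limits (degrees/s): [127.2, 127.2, 147.25, 180, 180, 180].

## Interface

Orientations are given as [roll, pitch, yaw] about the fixed x, y, z axes, in that order (R = Rz(yaw) Ry(pitch) Rx(roll)).
In Python, from workcell import bot gives the robot as it stands.
- The arm moves only by the shell command python3 -m crank 'ROWS' [FORCE]. ROWS is JSON, a list of rows, each an object with "gripper": the finger opening in mm, from 0 to 85.4; "travel": the shift along the tool's x, y, z in mm, a list of three; "twist": the turn, a rotation vector about the tool's x, y, z in rad, a list of three. In form: [{"gripper": gripper, "travel": [tx, ty, tz], "twist": [rx, ry, rz]}, ...]. A call has 1 to 12 rows; each row shifts and turns the commanded pose from where the row before left it, along the tool's axes as they then stand; what a row does not reach is not made up. A row lasts 1/8 s, in which the tool goes at most 62.5 mm and 10.7 degrees, less where a joint would pass 70% of its speed; a pose out of reach is approached as far as the arm can. A call is refused whole if a number of a shift passes 62.5 or a number of a turn 0.188, either way. A call with a gripper value outside its range is refused whole. The fingers move at their own pace and stop on an object; FORCE is the grip in N (left out, the last holds). Time passes only in rows, so rows that do not move let the fingers close. It gives the time, the measured TCP pose, the force, the opening and the grip force at its end, in the units of the state.
- bot.get_obs(): the state, without advancing time (a new reading comes with each control period).
- bot.camera(name): name is "side" or "top" or "wrist"; returns the picture (400x640x3 uint8, red, green, blue); there is no depth.
- bot.calibration(name): a dict with "vfov" (degrees; the focal length in pixels is half the picture's height over the tangent of half this angle, whatever the lens; pixels are square), "cx", "cy" (the principal point, pixels), "camera_from_world" (4x4, takes a point from world to camera coordinates). Camera axes: x right, y down, z forward; pixel columns grow to the right and rows downward; lengths in m; the calibration is good to about 2 mm. The wrist camera is an equidistant fisheye: a pixel r from the principal point sees the ray r / f radians off the axis. A picture is of the moment at which its call begins: read the wrist's pose just before it. calibration takes no time and is no camera call; for the wrist camera it gives the pose at the moment of the call.
- bot.job_done(): hands the job in; it is judged then, once.
The state is a dict: "time": time; "q": joint angles; "qd": joint speeds; "joint_efforts": joint torques, N m; "ee_pos": TCP position; "tcp_rot": TCP orientation; "wrist_force": force on the tool from outside, world axes, zero at the start; "torque": the same for the moment, N m; "opening": finger opening in m; "grasp_force": force on a finger pad.
Only numpy, scipy, OpenCV 4.12 (cv2) and the standard library are available. Lean on these libraries where they do the work, as an engineer would, in place of code of your own. Each camera call takes 0.05 s, during which the arm holds its last target. There are 200 camera calls.

## Task

Swing the folding hook on the blue bench board right out until it stands square to the board, and then hang the larger of the two dip cups on it by its wire bail, hanging freely between the board and the hook's upturned tip. Leave the smaller cup standing where it is.

Things in the scene. Friction and masses are not known exactly. Their poses are not given: they have to be found in the camera images.
- hook_tip (a point): Upturned end of the hook: upright round steel finger 12 mm thick. Point on its axis, 20 mm below its top and 20 mm above the top face of the arm, a level bar 12 mm wide, 12 mm high, its top 175 mm above the bench. x points along the arm from hinge to tip, z up; the upright hinge pin is 140 mm behind along -x. A blue board, 300 long, 170 high, 18 mm thick, stands 10 mm beside the folded arm's axis.
- hook (a joint): Turn of the hook about its upright pin, rad: 0 folded flat along the board, pointing away from the robot; 1.571 (its stop) square out. Grows counter-clockwise seen from above, away from the board's face, which looks to the robot's left. Turns easily (0.6 N at the tip), stays where left. The board is lower than the arm's top, so the finger can be taken from above.
- dip_cup_center (a point): Larger steel dip cup, standing: cup 64 mm across, 55 high; rigid upright bail of 8 mm wire; on it a round wooden grip 24 mm across, 143 to 185 (top) mm above the bottom. Point on its axis, 92.5 above the bottom. Window between rim and bail runs 55 to 135 mm above the bottom, 53 wide, narrowing to 18 in its top 36, so it self-centres; one looks through it along x (either way). 0.18 to 0.29 kg.
- small_cup_center (a point): Smaller dip cup of the same form, not to be used: 46 mm across, 135 mm high over all, grip 18 mm across. Point on its upright axis, half-way up, 67.5 mm above the bottom. The two cups stand in either of two places to the robot's left.
Mind the look-alikes: they are no part of the job. Leave any orange or pink look-alike of the part that bears dip_cup_center alone.

How it is judged:
By the outcome, as a careful person would: the job done as asked, in the order asked, and still so for the second after the job is handed in, with the robot touching nothing.
It also fails if it takes over 58 s, if anything falls off the work surface, if the arm or the gripper's body presses on something with over 40 N, if the wrist force passes 120 N, or if a joint passes its speed limit or range.

## Working session

There is one attempt and no reset: what is moved stays moved. The work goes in short steps, Python scripts to look and compute and a shell command to move; the robot and the scene stay as the last step left them, time stands still between calls to the robot, and variables do not carry over. Pictures are saved under pics/ and viewed, at most 10 in all, crops included, and the job is handed in when it is done.

```bash
mkdir -p pics; python3 - <<'E'
from workcell import bot
import cv2,numpy as np
o=bot.get_obs();print(o['time'],o['ee_pos'],o['tcp_rot'],o['opening'])
for n in('side','top'):
    im=bot.camera(n);cv2.imwrite(f'pics/{n}0.png',im[:,:,::-1]);c=bot.calibration(n);print(n,c['vfov'],c['cx'],c['cy'],np.round(c['camera_from_world'],4).tolist())
E
```

```text
0.0 [ 0.17545596 -0.52103257  0.23057529] [-1.79924666e+02  7.05328796e-04  1.86125343e+01] 0.08534164688690558
side 51.795882498006215 319.1936860233377 199.9654765196589 [[-0.9587, -0.2846, 0.0027, 0.4775], [-0.1664, 0.5528, -0.8165, 0.1591], [0.2308, -0.7832, -0.5773, 0.8224], [0.0, 0.0, 0.0, 1.0]]
top 50.727876010941884 320.1119758222032 197.0326051436559 [[-0.1122, -0.9937, -0.0006, 0.0804], [-0.9723, 0.1099, -0.2062, 0.5151], [0.2049, -0.0225, -0.9785, 0.9041], [0.0, 0.0, 0.0, 1.0]]
```

View pics/side0.png

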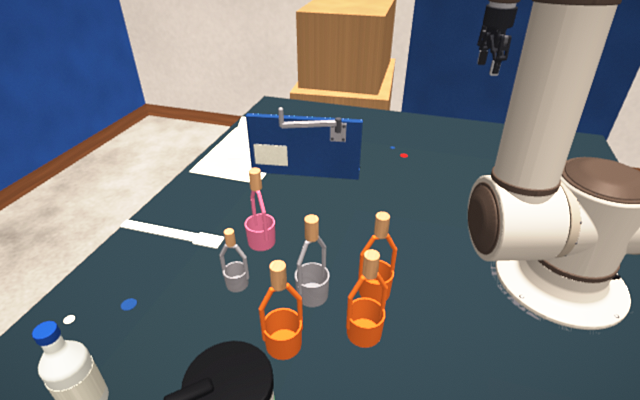

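View pics/top0.png

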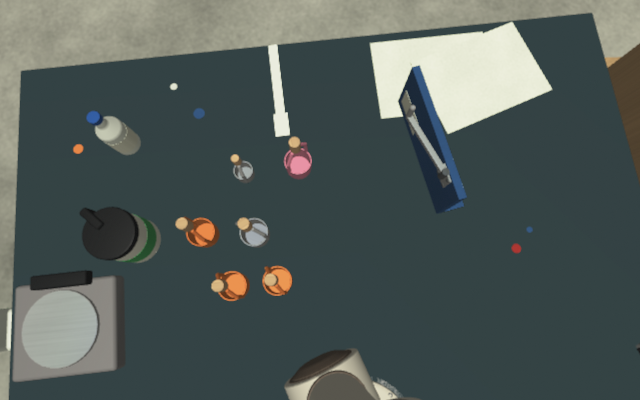

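Side view: the finger is at (281,115) and the hinge at (338,128). There are two bare-steel cups: large at (312,285) with its grip at (312,228), and small at (235,275). In the top view the large one is at (254,232) and the small at (243,170). The orange and pink cups are look-alikes. I'll confirm with one enlarged crop.

```bash
python3 - <<'E'
import cv2,numpy as np
s=cv2.imread('pics/side0.png');t=cv2.imread('pics/top0.png')
r=lambda a,k:cv2.resize(a,None,fx=k,fy=k,interpolation=cv2.INTER_CUBIC)
a=r(s[205:315,215:345],3)  #390x330
b=r(t[150:260,225:325],3) #300x330
c=r(s[95:150,235:365],3) #390x165
d=r(t[60:220,390:480],1.65)
H=np.zeros((600,700,3),np.uint8)
H[:330,:390]=a;H[:330,390:690]=b;H[332:332+165,:390]=c;H[332:332+d.shape[0],395:395+d.shape[1]]=d
cv2.imwrite('pics/crop.png',H)
E
cat > h.py <<'E'
import numpy as np,cv2
from workcell import bot
def ray(c,p):
    f=200/np.tan(np.radians(c['vfov']/2));T=np.array(c['camera_from_world']);R=T[:3,:3]
    d=np.array([(p[0]-c['cx'])/f,(p[1]-c['cy'])/f,1.]);return -R.T@T[:3,3],R.T@(d/np.linalg.norm(d))
def rayw(c,p):
    f=200/np.tan(np.radians(c['vfov']/2));T=np.array(c['camera_from_world']);R=T[:3,:3]
    v=np.array([p[0]-c['cx'],p[1]-c['cy']]);r=np.hypot(*v);th=r/f
    return -R.T@T[:3,3],R.T@np.r_[v/max(r,1e-9)*np.sin(th),np.cos(th)]
def tri(*rs):
    A=sum(np.eye(3)-np.outer(d,d) for o,d in rs);b=sum((np.eye(3)-np.outer(d,d))@o for o,d in rs)
    p=np.linalg.solve(A,b);return p,[np.linalg.norm(np.cross(p-o,d)) for o,d in rs]
def plane(r,z): o,d=r;return o+d*(z-o[2])/d[2]
E
```

```text
(no output)
```

View pics/crop.png

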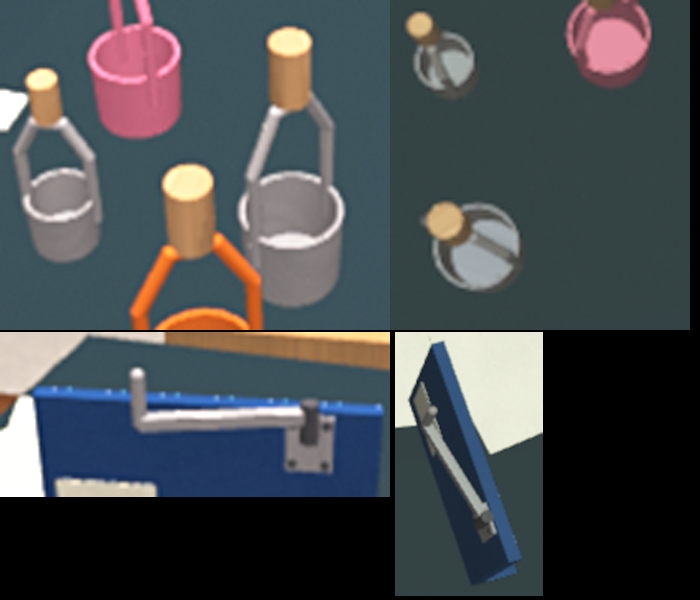

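Confirmed: the large steel cup is at side (312,285) and top (254,232), and it's clearly bigger than the small steel one at side (235,275). The hook is folded along the board. Next, triangulate.

```bash
python3 - <<'E'
from h import *
S=bot.calibration('side');T=bot.calibration('top')
for n,a,b in [('bigtop',(311.7,218.3),(243.3,223.7)),('bigrim',(312,273.3),(254,232.3)),('smalltop',(229,230.3),(235,158.3)),('fingertop',(280.7,108.3),(411.2,106)),('hingetop',(338.3,119),(445.8,172))]:
    p,e=tri(ray(S,a),ray(T,b));print(n,np.round(p,4),np.round(e,4))
for n,c,p in[('leg top',T,(267.7,237.7)),('legL',S,(299,275.7)),('legR',S,(323.7,268.3))]:print(n,plane(ray(c,p),.057).round(4))
# board top edge corners in side view at z .17
for p in((248,115),(362,121)):print(plane(ray(S,p),.17).round(4))
for p in((415.5,66),(463,197)):print(plane(ray(T,p),.17).round(4))
E
```

```text
bigtop [0.4583 0.1781 0.1847] [0.0004 0.0004]
bigrim [0.4583 0.1774 0.0563] [0.0011 0.0011]
smalltop [0.6077 0.1935 0.1356] [0.0007 0.0007]
fingertop [ 0.6476 -0.1734  0.2142] [0.0015 0.0015]
hingetop [ 0.5173 -0.2294  0.1791] [0.0002 0.0002]
leg top [0.4416 0.1479 0.057 ]
legL [0.4801 0.1907 0.057 ]
legR [0.4422 0.1596 0.057 ]
[ 0.7505 -0.2057  0.17  ]
[ 0.4625 -0.2548  0.17  ]
[ 0.7568 -0.2089  0.17  ]
[ 0.4647 -0.2576  0.17  ]
```

Heights check out: grip top 0.185, rim 0.056, finger top 0.214, hinge to finger 142 mm. The board runs at about 9.7°, so the hook already stands about 13° out. I'll move above the finger.

```bash
cat >> h.py <<'E'
def need(x,y,z,yaw):
    from scipy.spatial.transform import Rotation as Ro
    o=bot.get_obs();R=Ro.from_euler('xyz',o['tcp_rot'],degrees=True);G=Ro.from_euler('xyz',[180,0,yaw],degrees=True)
    print('t',round(o['time'],2),'pos',np.round(o['ee_pos'],4),'rot',np.round(o['tcp_rot'],2),'q',np.round(o['q'],1),'F',np.round(o['wrist_force'],1),'open',round(o['opening'],4),'gf',round(float(np.max(o['grasp_force'])),1))
    print('travel mm',np.round(1000*R.inv().apply(np.array([x,y,z])-o['ee_pos']),1),'twist',np.round((R.inv()*G).as_rotvec(),3))
E
python3 -m crank '[{"gripper":85,"travel":[0,0,-30],"twist":[0,0,0]},{"gripper":85,"travel":[0,0,-30],"twist":[0,0,0]},{"gripper":85,"travel":[56,-18,0],"twist":[0,0,0]},{"gripper":85,"travel":[56,-18,0],"twist":[0,0,0]},{"gripper":85,"travel":[56,-18,0],"twist":[0,0,0]},{"gripper":85,"travel":[56,-18,0],"twist":[0,0,0]},{"gripper":85,"travel":[56,-18,0],"twist":[0,0,0]},{"gripper":85,"travel":[56,-18,0],"twist":[0,0,0]},{"gripper":85,"travel":[56,-18,0],"twist":[0,0,0]},{"gripper":85,"travel":[56,-18,0],"twist":[0,0,0]},{"gripper":85,"travel":[40,-15,0],"twist":[0,0,0]},{"gripper":85,"travel":[0,0,0],"twist":[0,0,0]}]' 40
python3 - <<'E'
from h import *
need(.6476,-.1734,.27,23.3)
c=bot.calibration('wrist');im=bot.camera('wrist');cv2.imwrite('pics/w1.png',im[:,:,::-1])
import json;json.dump({k:np.array(v).tolist() for k,v in c.items()},open('c1.json','w'))
E
```

```text
time: 1.6
ee_pos: [0.5891, -0.2126, 0.2896]
tcp_rot: [-179.9, 0.1, 18.8]
wrist_force: [-0.5, 0.0, -0.6]
opening: 0.0851
grasp_force: 0.0
t 1.6 pos [ 0.5891 -0.2126  0.2896] rot [-1.7991e+02  9.0000e-02  1.8810e+01] q [-19.9  18.4  32.3 104.1   0.  141.3] F [-0.5  0.  -0.6] open 0.0851 gf 0.0
travel mm [ 68.1 -18.2  19.5] twist [-0.002  0.002 -0.078]
```

View pics/w1.png

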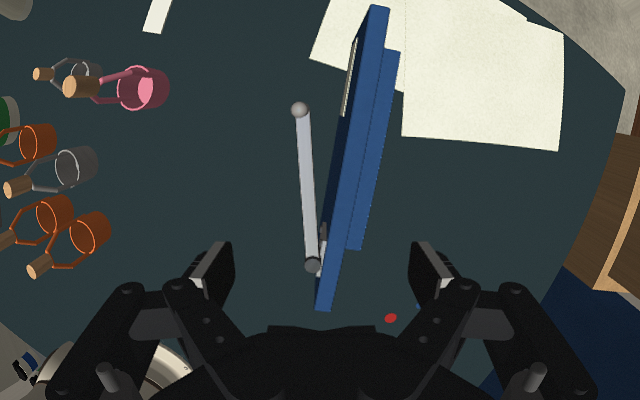

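The wrist view shows the finger top at (299,109), the pin top at (313,265), and the board's face edge from about (373,8) to (316,310). The arm clearly stands off the board.

```bash
python3 - <<'E'
from h import *;import json
c=json.load(open('c1.json'));S=bot.calibration('side');T=bot.calibration('top')
for p,z in[((299,109),.215),((313,265),.179),((372,8),.17),((316,309),.17),((389,8),.17),((331,311),.17)]:print(p,plane(rayw(c,p),z).round(4))
print(tri(rayw(c,(299,109)),ray(S,(280.7,108.3)),ray(T,(411.2,106))))
need(.647,-.174,.20,23.3)
E
```

```text
(299, 109) [ 0.6494 -0.1769  0.215 ]
(313, 265) [ 0.519  -0.2297  0.179 ]
(372, 8) [ 0.753  -0.2033  0.17  ]
(316, 309) [ 0.4643 -0.2507  0.17  ]
(389, 8) [ 0.7588 -0.217   0.17  ]
(331, 311) [ 0.4667 -0.2664  0.17  ]
(array([ 0.64888619, -0.17559535,  0.21243284]), [np.float64(0.0012639971507176116), np.float64(0.0017643804898093516), np.float64(0.002202032409131871)])
t 1.65 pos [ 0.5879 -0.2138  0.2901] rot [-1.7994e+02  9.0000e-02  1.8740e+01] q [-20.   18.3  32.3 104.1  -0.  141.3] F [-0.1  0.3  0.1] open 0.085 gf 0.0
travel mm [ 68.9 -18.6  90. ] twist [-0.001  0.002 -0.08 ]
```

```bash
python3 -m crank '[{"gripper":85,"travel":[35,-10,0],"twist":[0,0,0]},{"gripper":85,"travel":[35,-10,0],"twist":[0,0,-0.07]},{"gripper":85,"travel":[0,0,0],"twist":[0,0,0]},{"gripper":60,"travel":[0,0,35],"twist":[0,0,0]},{"gripper":40,"travel":[0,0,35],"twist":[0,0,0]},{"gripper":30,"travel":[0,0,34],"twist":[0,0,0]},{"gripper":8,"travel":[0,0,0],"twist":[0,0,0]},{"gripper":8,"travel":[0,0,0],"twist":[0,0,0]},{"gripper":8,"travel":[0,0,0],"twist":[0,0,0]},{"gripper":8,"travel":[0,0,0],"twist":[0,0,0]}]' 20
python3 - <<'E'
from h import *
need(.648,-.1755,.187,22.6)
E
```

```text
time: 2.9
ee_pos: [0.6452, -0.1745, 0.1861]
tcp_rot: [-179.9, 0.3, 22.5]
wrist_force: [-8.2, -2.8, -18.3]
opening: 0.0111
grasp_force: 21.1
t 2.9 pos [ 0.6452 -0.1745  0.1861] rot [-179.88    0.31   22.54] q [-1.510e+01  2.160e+01  2.480e+01  9.350e+01 -1.000e-01  1.424e+02] F [ -8.2  -2.8 -18.3] open 0.0111 gf 21.1
travel mm [ 2.2  2.  -0.9] twist [-0.002  0.005 -0.001]
```

```bash
python3 -m crank '[{"gripper":8,"travel":[-1.2,-18.15,0],"twist":[0,0,-0.13]},{"gripper":8,"travel":[-1.2,-18.15,0],"twist":[0,0,-0.13]},{"gripper":8,"travel":[-1.2,-18.15,0],"twist":[0,0,-0.13]},{"gripper":8,"travel":[-1.2,-18.15,0],"twist":[0,0,-0.13]},{"gripper":8,"travel":[-1.2,-18.15,0],"twist":[0,0,-0.13]},{"gripper":8,"travel":[-1.2,-18.15,0],"twist":[0,0,-0.13]},{"gripper":8,"travel":[-1.2,-18.15,0],"twist":[0,0,-0.13]},{"gripper":8,"travel":[-1.2,-18.15,0],"twist":[0,0,-0.13]},{"gripper":8,"travel":[-1.2,-18.15,0],"twist":[0,0,-0.13]},{"gripper":8,"travel":[0,0,0],"twist":[0,0,0]}]'
python3 - <<'E'
from h import *
need(.518+.14*np.cos(np.radians(99.3)),-.2296+.14*np.sin(np.radians(99.3)),.187,99.3)
E
```

```text
time: 4.15
ee_pos: [0.5172, -0.0894, 0.187]
tcp_rot: [-179.9, 0.2, 89.6]
wrist_force: [-0.6, -9.9, -22.7]
opening: 0.0108
grasp_force: 20.2
t 4.15 pos [ 0.5172 -0.0894  0.187 ] rot [-179.88    0.18   89.65] q [-9.7  0.9  1.  90.1 -0.2 80.7] F [ -0.6  -9.9 -22.7] open 0.0108 gf 20.2
travel mm [ -2.2 -21.9   0.1] twist [-0.002  0.003 -0.168]
```

```bash
python3 -m crank '[{"gripper":8,"travel":[-0.5,-11.5,0],"twist":[0,0,-0.085]},{"gripper":8,"travel":[-0.5,-10.5,0],"twist":[0,0,-0.08]},{"gripper":8,"travel":[0,0,0],"twist":[0,0,0]},{"gripper":8,"travel":[0,-2,0],"twist":[0,0,0]},{"gripper":8,"travel":[0,0,0],"twist":[0,0,0]}]'; python3 -m crank '[{"gripper":8,"travel":[0,-2,0],"twist":[0,0,0]},{"gripper":8,"travel":[0,0,0],"twist":[0,0,0]}]'
```

```text
time: 4.78
ee_pos: [0.4962, -0.091, 0.1875]
tcp_rot: [179.9, 0.1, 99.0]
wrist_force: [9.4, -6.9, -21.5]
opening: 0.0113
grasp_force: 20.3
time: 5.03
ee_pos: [0.4959, -0.091, 0.1876]
tcp_rot: [179.7, 0.1, 99.1]
wrist_force: [20.4, -4.1, -26.1]
opening: 0.011
grasp_force: 20.5
```

At the stop: 20 N of back-force and an arm angle of about 99°. Release, rise and go towards the cup with a wrist look.

```bash
python3 -m crank '[{"gripper":40,"travel":[0,0,0],"twist":[0,0,0]},{"gripper":40,"travel":[0,0,0],"twist":[0,0,0]},{"gripper":40,"travel":[0,0,-40],"twist":[0,0,0]},{"gripper":60,"travel":[0,0,-50],"twist":[0,0,0]},{"gripper":60,"travel":[0,0,-50],"twist":[0,0,0]},{"gripper":60,"travel":[50,0,0],"twist":[0,0,0]},{"gripper":60,"travel":[50,0,0],"twist":[0,0,0]},{"gripper":60,"travel":[50,0,0],"twist":[0,0,0]},{"gripper":60,"travel":[0,0,0],"twist":[0,0,0]}]'
python3 - <<'E'
from h import *
need(.458,.178,.33,99)
c=bot.calibration('wrist');im=bot.camera('wrist');t=bot.camera('top');cv2.imwrite('pics/w2.png',im[:,:,::-1]);cv2.imwrite('pics/t2.png',t[:,:,::-1])
import json;json.dump({k:np.array(v).tolist() for k,v in c.items()},open('c2.json','w'))
cv2.imwrite('pics/m2.png',np.hstack([im[:,:,::-1][:,60:580],cv2.resize(t[80:220,390:480,::-1],None,fx=2.85,fy=2.85)[:399] if 0 else cv2.copyMakeBorder(cv2.resize(t[80:213,390:480,::-1],(270,399)),0,1,0,0,0)]))
E
```

```text
time: 6.15
ee_pos: [0.4685, 0.0607, 0.3289]
tcp_rot: [179.9, -0.0, 99.3]
wrist_force: [0.6, -0.4, -0.3]
opening: 0.0601
grasp_force: 0.0
t 6.15 pos [0.4685 0.0607 0.3289] rot [ 1.7986e+02 -2.0000e-02  9.9340e+01] q [  7.4  -2.3  13.7 105.9   0.   88. ] F [ 0.6 -0.4 -0.3] open 0.0601 gf 0.0
travel mm [117.5   8.7  -1. ] twist [ 0.002 -0.     0.006]
```

View pics/m2.png

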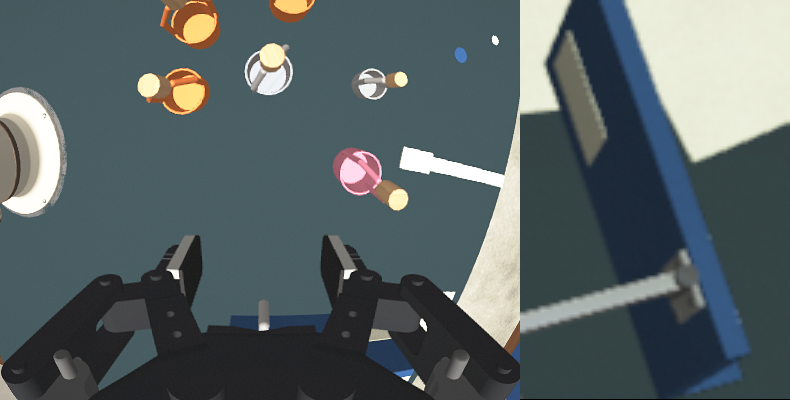

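The hook stands square to the board. The big steel cup's grip top is at wrist (332,56) and its rim at (329,72). I'll move closer and look at the bail direction.

```bash
python3 -m crank '[{"gripper":60,"travel":[40,5,0],"twist":[0,0,-0.18]},{"gripper":60,"travel":[15,5,0],"twist":[0,0,-0.18]},{"gripper":60,"travel":[0,0,0],"twist":[0,0,-0.18]},{"gripper":60,"travel":[0,0,0],"twist":[0,0,0]}]'
python3 - <<'E'
from h import *
need(.458,.178,.33,135)
c=bot.calibration('wrist');im=bot.camera('wrist')
import json;json.dump({k:np.array(v).tolist() for k,v in c.items()},open('c3.json','w'))
d=json.load(open('c2.json'));print('grip top',tri(rayw(d,(332,56)),ray(bot.calibration('side'),(311.7,218.3))))
T=np.array(c['camera_from_world']);p=T@[.458,.178,.12,1];f=200/np.tan(np.radians(c['vfov']/2));r=np.hypot(p[0],p[1]);th=np.arctan2(r,p[2]);u=c['cx']+p[0]/r*th*f;v=c['cy']+p[1]/r*th*f;print(u,v)
x0,y0=int(max(0,u-75)),int(max(0,v-70));cr=im[y0:y0+140,x0:x0+150,::-1];print(x0,y0)
cv2.imwrite('pics/w3c.png',cv2.resize(cr,None,fx=4,fy=4,interpolation=cv2.INTER_CUBIC))
E
```

```text
time: 6.75
ee_pos: [0.4677, 0.1133, 0.3277]
tcp_rot: [180.0, 0.0, 129.9]
wrist_force: [-0.3, 1.6, -0.0]
opening: 0.0601
grasp_force: 0.0
t 6.75 pos [0.4677 0.1133 0.3277] rot [1.7998e+02 2.0000e-02 1.2990e+02] q [ 13.6  -1.1  14.8 105.9  -0.   63.7] F [-0.3  1.6 -0. ] open 0.0601 gf 0.0
travel mm [55.9 34.  -2.3] twist [ 0.     0.    -0.089]
grip top (array([0.45947962, 0.17744921, 0.1841108 ]), [np.float64(0.0005327402704126942), np.float64(0.0005327402704125686)])
351.5619449748019 118.72182369456178
276 48
```

View pics/w3c.png

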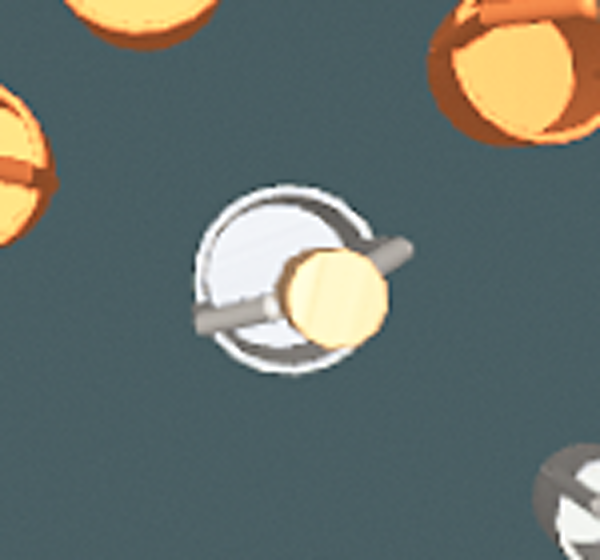

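The crop shows the grip top at (360,122.5) in full-frame pixels, the rim at (348,118), and the bail ends at about (326,128) left and (377,110) right.

```bash
python3 - <<'E'
from h import *;import json
c=json.load(open('c3.json'));C=np.array([.459,.1777])
print(plane(rayw(c,(276+335/4,48+298/4)),.185),plane(rayw(c,(276+287/4,48+280/4)),.055))
for n,p,zs in[('L',(202,320),(.055,.08,.1)),('R',(403,250),(.08,.1,.105)),('Ltop',(270,307),(.125,.135,.14))]:
  for z in zs:
    q=plane(rayw(c,(276+p[0]/4,48+p[1]/4)),z)[:2]-C;print(n,z,q.round(4),np.hypot(*q).round(4),np.degrees(np.arctan2(q[1],q[0])).round(1))
E
```

```text
[0.45963348 0.17810056 0.185     ] [0.45987146 0.17760854 0.055     ]
L 0.055 [-0.012  -0.0287] 0.0312 -112.7
L 0.08 [-0.0134 -0.0277] 0.0308 -115.9
L 0.1 [-0.0146 -0.0269] 0.0306 -118.4
R 0.08 [0.0202 0.0307] 0.0367 56.7
R 0.1 [0.0173 0.0285] 0.0334 58.7
R 0.105 [0.0166 0.028 ] 0.0325 59.3
Ltop 0.125 [-0.0039 -0.0109] 0.0115 -109.8
Ltop 0.135 [-0.0048 -0.0109] 0.0119 -113.9
Ltop 0.14 [-0.0053 -0.0109] 0.0121 -115.9
```

```bash
python3 -m crank '[{"gripper":60,"travel":[28,18,0],"twist":[0,0,0]},{"gripper":60,"travel":[27,17,0],"twist":[0,0,0]},{"gripper":60,"travel":[0,0,0],"twist":[0,0,-0.184]},{"gripper":60,"travel":[0,0,0],"twist":[0,0,-0.184]},{"gripper":60,"travel":[0,0,50],"twist":[0,0,0]},{"gripper":60,"travel":[0,0,40],"twist":[0,0,0]},{"gripper":60,"travel":[0,0,0],"twist":[0,0,0]}]'
python3 - <<'E'
from h import *
need(.4597,.178,.147,151)
E
```

```text
time: 7.68
ee_pos: [0.4578, 0.1777, 0.235]
tcp_rot: [-179.8, -0.2, 150.9]
wrist_force: [0.2, -0.2, 0.2]
opening: 0.0602
grasp_force: 0.0
t 7.67 pos [0.4578 0.1777 0.235 ] rot [-1.7979e+02 -1.7000e-01  1.5088e+02] q [21.2 -2.7  2.7 95.7 -0.  50.3] F [ 0.2 -0.2  0.2] open 0.0602 gf 0.0
travel mm [-1.8  1.5 88. ] twist [-0.004 -0.003 -0.002]
```

```bash
python3 -m crank '[{"gripper":60,"travel":[-1.5,1.5,30],"twist":[0,0,0]},{"gripper":60,"travel":[0,0,30],"twist":[0,0,0]},{"gripper":60,"travel":[0,0,28],"twist":[0,0,0]},{"gripper":60,"travel":[0,0,0],"twist":[0,0,0]},{"gripper":18,"travel":[0,0,0],"twist":[0,0,0]},{"gripper":18,"travel":[0,0,0],"twist":[0,0,0]},{"gripper":18,"travel":[0,0,0],"twist":[0,0,0]},{"gripper":18,"travel":[0,0,0],"twist":[0,0,0]},{"gripper":18,"travel":[0,0,0],"twist":[0,0,0]}]' 50
```

```text
time: 8.8
ee_pos: [0.4615, 0.1795, 0.1513]
tcp_rot: [179.9, 0.1, 151.1]
wrist_force: [-1.1, -1.2, 6.9]
opening: 0.0226
grasp_force: 48.8
```

```bash
python3 -m crank '[{"gripper":18,"travel":[0,0,-30],"twist":[0,0,0]},{"gripper":18,"travel":[0,0,-40],"twist":[0,0,0]},{"gripper":18,"travel":[0,0,-30],"twist":[0,0,0]},{"gripper":18,"travel":[0,0,0],"twist":[0,0,0.13]},{"gripper":18,"travel":[0,0,0],"twist":[0,0,0.13]},{"gripper":18,"travel":[0,0,0],"twist":[0,0,0.13]},{"gripper":18,"travel":[0,0,0],"twist":[0,0,0.13]},{"gripper":18,"travel":[0,0,0],"twist":[0,0,0.13]},{"gripper":18,"travel":[0,0,0],"twist":[0,0,0.13]},{"gripper":18,"travel":[0,0,0],"twist":[0,0,0.127]},{"gripper":18,"travel":[0,0,0],"twist":[0,0,0]}]'
python3 - <<'E'
from h import *
need(.4856,-.0272,.249,99.1)
E
```

```text
time: 10.18
ee_pos: [0.4609, 0.1795, 0.2498]
tcp_rot: [180.0, -0.0, 99.2]
wrist_force: [0.0, 0.9, -1.8]
opening: 0.0227
grasp_force: 49.6
t 10.18 pos [0.4609 0.1795 0.2498] rot [ 1.7997e+02 -1.0000e-02  9.9200e+01] q [ 21.3  -2.2   4.8  97.   -0.  102.1] F [ 0.   0.9 -1.8] open 0.0227 gf 49.6
travel mm [-208.    -8.7    0.8] twist [ 0.001 -0.     0.002]
```

```bash
python3 -m crank '[{"gripper":18,"travel":[-35,-1.5,0],"twist":[0,0,0]},{"gripper":18,"travel":[-35,-1.5,0],"twist":[0,0,0]},{"gripper":18,"travel":[-35,-1.5,0],"twist":[0,0,0]},{"gripper":18,"travel":[-35,-1.5,0],"twist":[0,0,0]},{"gripper":18,"travel":[-35,-1.5,0],"twist":[0,0,0]},{"gripper":18,"travel":[-30,-1.5,0],"twist":[0,0,0]},{"gripper":18,"travel":[0,0,0],"twist":[0,0,0]}]'
python3 - <<'E'
from h import *
need(.4856,-.0272,.249,99.1)
a=bot.camera('side')[60:200,190:360,::-1];b=bot.camera('top')[80:220,300:470,::-1]
r=lambda a:cv2.resize(a,None,fx=2.35,fy=3.5 if 0 else 2.35,interpolation=cv2.INTER_CUBIC)
cv2.imwrite('pics/m4.png',np.hstack([r(a),r(b)]))
E
```

```text
time: 11.05
ee_pos: [0.4847, -0.0258, 0.2495]
tcp_rot: [180.0, 0.0, 99.2]
wrist_force: [0.2, 0.8, -2.6]
opening: 0.0229
grasp_force: 49.6
t 11.05 pos [ 0.4847 -0.0258  0.2495] rot [1.800e+02 1.000e-02 9.918e+01] q [-3.  -3.4  3.6 97.  -0.  77.8] F [ 0.2  0.8 -2.6] open 0.0229 gf 49.6
travel mm [-1.5  0.6  0.5] twist [0.    0.    0.001]
```

View pics/m4.png

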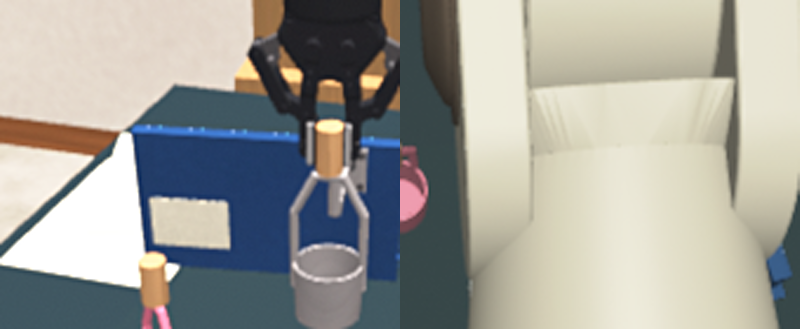

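The side view shows the bail square to the camera, with the finger visible through the window. I'll thread it slowly along the arm.

```bash
python3 -m crank '[{"gripper":18,"travel":[-17,0.3,0.3],"twist":[0,0,0]},{"gripper":18,"travel":[-17,0.3,0],"twist":[0,0,0]},{"gripper":18,"travel":[-17,0,0],"twist":[0,0,0]},{"gripper":18,"travel":[-17,0,0],"twist":[0,0,0]},{"gripper":18,"travel":[-12,0,0],"twist":[0,0,0]},{"gripper":18,"travel":[0,0,0],"twist":[0,0,0]}]'; python3 -m crank '[{"gripper":18,"travel":[-18,0,0],"twist":[0,0,0]},{"gripper":18,"travel":[-18,0,0],"twist":[0,0,0]},{"gripper":18,"travel":[-18,0,0],"twist":[0,0,0]},{"gripper":18,"travel":[0,0,0],"twist":[0,0,0]}]'
python3 - <<'E'
from h import *
need(.5069,-.1605,.193,99.1)
E
```

```text
time: 11.9
ee_pos: [0.498, -0.1041, 0.2488]
tcp_rot: [-180.0, -0.0, 99.1]
wrist_force: [0.7, 1.6, -2.1]
opening: 0.0227
grasp_force: 49.6
time: 12.4
ee_pos: [0.5067, -0.158, 0.2487]
tcp_rot: [-180.0, -0.0, 99.1]
wrist_force: [-0.1, 0.4, -2.1]
opening: 0.0228
grasp_force: 49.6
t 12.4 pos [ 0.5067 -0.158   0.2487] rot [-1.7997e+02 -1.0000e-02  9.9060e+01] q [-17.3   2.8   9.7  96.9  -0.   63.6] F [-0.1  0.4 -2.1] open 0.0228 gf 49.6
travel mm [-2.5 -0.1 55.7] twist [-0.001 -0.    -0.001]
```

```bash
python3 -m crank '[{"gripper":18,"travel":[0,0,15],"twist":[0,0,0]},{"gripper":18,"travel":[0,0,18],"twist":[0,0,0]},{"gripper":18,"travel":[0,0,17],"twist":[0,0,0]},{"gripper":18,"travel":[0,0,4],"twist":[0,0,0]},{"gripper":18,"travel":[0,0,0],"twist":[0,0,0]}]'; python3 -m crank '[{"gripper":18,"travel":[0,0,2],"twist":[0,0,0]},{"gripper":18,"travel":[0,0,0],"twist":[0,0,0]}]'
```

```text
time: 13.02
ee_pos: [0.5065, -0.1563, 0.1949]
tcp_rot: [-180.0, -0.0, 99.2]
wrist_force: [0.1, -0.1, -1.0]
opening: 0.0229
grasp_force: 49.5
time: 13.28
ee_pos: [0.5068, -0.1565, 0.1933]
tcp_rot: [180.0, 0.0, 99.2]
wrist_force: [-0.3, 0.2, -2.5]
opening: 0.0226
grasp_force: 49.5
```

```bash
python3 -m crank '[{"gripper":18,"travel":[0,0,1.5],"twist":[0,0,0]},{"gripper":18,"travel":[0,0,0],"twist":[0,0,0]}]'; python3 -m crank '[{"gripper":18,"travel":[0,0,1.5],"twist":[0,0,0]},{"gripper":18,"travel":[0,0,0],"twist":[0,0,0]}]';
```

```text
time: 13.52
ee_pos: [0.5066, -0.1565, 0.1914]
tcp_rot: [-180.0, -0.0, 99.2]
wrist_force: [-0.3, 0.5, -2.9]
opening: 0.023
grasp_force: 49.5
time: 13.78
ee_pos: [0.5069, -0.1565, 0.191]
tcp_rot: [179.9, 0.0, 99.2]
wrist_force: [-0.4, 0.7, 4.3]
opening: 0.0225
grasp_force: 50.4
```

Contact: the bail sits on the arm. Release and rise.

```bash
python3 -m crank '[{"gripper":28,"travel":[0,0,0],"twist":[0,0,0]},{"gripper":36,"travel":[0,0,0],"twist":[0,0,0]},{"gripper":50,"travel":[0,0,0],"twist":[0,0,0]},{"gripper":50,"travel":[0,0,0],"twist":[0,0,0]},{"gripper":50,"travel":[0,0,-20],"twist":[0,0,0]},{"gripper":50,"travel":[0,0,-30],"twist":[0,0,0]},{"gripper":50,"travel":[0,0,-50],"twist":[0,0,0]},{"gripper":50,"travel":[-50,0,-30],"twist":[0,0,0]},{"gripper":50,"travel":[-60,0,0],"twist":[0,0,0]},{"gripper":50,"travel":[-60,0,0],"twist":[0,0,0]},{"gripper":50,"travel":[0,0,0],"twist":[0,0,0]},{"gripper":50,"travel":[0,0,0],"twist":[0,0,0]}]'
python3 - <<'E'
from h import *
need(.5,-.15,.3,99)
a=bot.camera('side')[60:310,190:400,::-1];b=bot.camera('top')[60:310,220:470,::-1]
r=lambda a:cv2.resize(a,None,fx=1.7,fy=1.7,interpolation=cv2.INTER_CUBIC)
cv2.imwrite('pics/m5.png',np.hstack([r(a),r(b)]))
E
```

```text
time: 15.28
ee_pos: [0.5336, -0.3243, 0.3196]
tcp_rot: [-180.0, -0.0, 99.1]
wrist_force: [-0.2, 0.3, 0.3]
opening: 0.0503
grasp_force: 0.0
t 15.28 pos [ 0.5336 -0.3243  0.3196] rot [-1.7997e+02 -4.0000e-02  9.9130e+01] q [-31.3  19.8  37.6 107.9   0.   49.6] F [-0.2  0.3  0.3] open 0.0503 gf 0.0
travel mm [177.5  -5.5  19.7] twist [-0.001 -0.001  0.002]
```

View pics/m5.png

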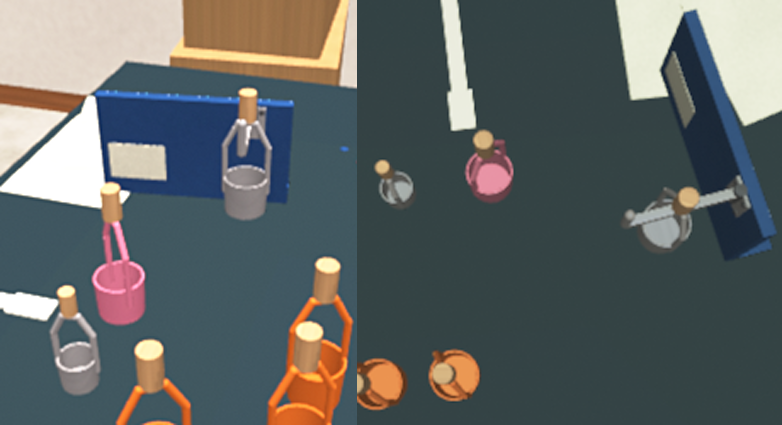

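The cup hangs upright on the arm between the board (pin at top px ~(443,170)) and the finger (~(379,186)), the small cup is untouched and the robot is clear. Check the angle, then hand in.

```bash
python3 - <<'E'
from h import *
T=bot.calibration('top')
f=plane(ray(T,(379.4,185.9)),.215);h=plane(ray(T,(443.5,170.5)),.179);v=f-h;a=np.degrees(np.arctan2(v[1],v[0]));print(f,h,np.hypot(v[0],v[1]),a)
if abs(a-99.3)<4: print(bot.job_done())
E
```

```text
[ 0.49585424 -0.08799234  0.215     ] [ 0.52069175 -0.22545563  0.179     ] 0.13968914819692238 100.24196511164568
the job is handed in; nothing more can be done
None
```

The hook is swung out square to the board and the larger steel cup hangs freely on it between the board and the upturned tip. The smaller cup was not touched, and the job was handed in at about 15 s.

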